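# Swing the drilling jig round and index the flange to its third stop

## Task

Set up the drilling jig for the next hole: first swing the turntable anticlockwise by its steel hand post until it drops into its working detent (yellow stripe at the yellow mark), leaving the black knob at home meanwhile. Then grip the knob and turn it clockwise three clicks from home, to the third stop and at no time as far as the fourth, with the table still in its detent. Finish while still gripping the knob there, holding it at the third stop ready for drilling, and leave the other things on the bench where they are.

Things in the scene. Friction and masses are not known exactly. Their poses are not given: they have to be found in the camera images.
- station: drilling jig: dark steel base plate 300 x 440 x 12 mm, fixed to the bench, carrying a round turntable (below). Origin at the centre of the plate's underside, x across its 300 mm side, z up
- table_axis (a point): point on the turntable's vertical axis, at the height of the aluminium disc's upper face (40 mm above the bench). The disc is 256 mm across; it carries the hand post and the blue indexing head (116 mm across, top 70 mm above the bench)
- turntable (a joint): turntable angle in rad, growing anticlockwise seen from above, between hard stops 0 and 1.75; starts between 0 and 0.5 and stays where left (friction 0.15 N m). Its one detent, the working position, is at 1.40: a sprung plunger drops between two pins. From about 1.23 it must be pushed over a pin (5 to 10 N at the post); beyond about 1.33 it centres itself at 1.40, and resists past it
- work_mark (a point): yellow mark on the base plate beside the disc; in the working detent the yellow stripe on the disc, just outside the post, points straight at it
- swing_post: upright round steel hand post fixed to the turntable, 16 mm diameter (a collar 26 mm across at its lowest 6 mm), standing 62 mm up from the disc (its top is 102 mm above the bench), 105 mm from the turntable's axis. Origin at the centre of its foot on the disc, z up; it turns with the table
- post_grip (a point): point on the hand post's axis where to grip it, 46 mm above the disc, 16 mm below its top
- index_spindle (a joint): angle of the spindle (knob and flange together) in rad, growing clockwise seen from above. 0 is the home stop (hard end), where it starts; click stops every 24 degrees: first 0.419, second 0.838, third 1.257, fourth 1.676, fifth 2.094 (hard end). Between stops up to 0.08 N m must be overcome; let go, it snaps into the nearest stop
- knob_bar: black bar knob on top of the spindle, 44 mm long (its x), 14 mm wide (its y), 40 mm tall, red stripe on the +x half of its top. Origin at the centre of its underside, on the spindle's vertical axis, 62 mm from the turntable's axis, across from the post; underside 88 mm, top 128 mm above the bench. Below it: a hub 32 mm across, 8 mm tall, on the flange
- pointer (a point): outer end of the red pointer line on the steel flange (80 mm across, 9 mm thick, turning with the knob), along the knob's +x, 40 mm from the spindle axis. On the blue head round the flange lie six tick marks: green at home, white at stops one to five, clockwise; the pointer shows the stop
- knob_grip (a point): point on the knob's axis where to grip it across the 14 mm width, 23 mm above the bar's underside, 17 mm below its top
- spare_flange: spare steel flange: a loose ring 80 mm across, 9 mm thick with a 24 mm hole, lying on the jig's base plate; origin at the centre of its underside
- wrench: loose steel wrench lying on the bench; origin at its middle, underside
- screwdriver: loose screwdriver lying on the bench; origin at its middle, underside
- spray_can: loose red spray can, 58 mm across, 160 mm tall, standing; origin at the centre of its underside
- tape_roll: loose yellow roll of tape, 90 mm across, 45 mm tall, lying flat; origin at the centre of its underside
- grinder: loose green angle grinder, about 250 mm long, lying on the bench; origin on its underside
- hammer: loose hammer lying on the bench; origin on its underside

How it is judged:
By the outcome, as a careful person would: the job done as asked, in the order asked, and still so for the second after the job is handed in, while the arm keeps its last pose, push and grip.
It also fails if it takes over 50 s, if anything falls off the work surface, if the arm or the gripper's body presses on something with over 40 N, if the wrist force passes 120 N, or if a joint passes its speed limit or range.

## Robot

A 6-joint arm with a two-finger parallel gripper is mounted at the origin on the work surface. World frame = base frame: x ahead of the robot, y to its left, z up, the work surface at z = 0. Lengths are in m, angles in rad, forces in N, time in s.
With the tool pointing down it reaches from about 0.35 to 0.85 m from the base axis. Payload 8.1 kg.
Tool frame: the origin (TCP) lies at the very end of the fingers, on their centre line; the grasp point (between the pads) lies 19 mm behind it; z points along the fingers, y is the line along which they close (so a half turn about z gives the same grasp; the last joint's range is limited). The gripper opens to 93 mm and grips with 3 to 60 N. Pads are 15 mm wide; open, the fingers measure 128 mm over their backs; the gripper's body (75 mm by 188 mm) begins 65 mm behind the grasp point.
Start: joints at [1.063, 0.13, 1.488, -0, 1.523, -0.085], TCP at [0.246, 0.547, 0.219] pointing down, gripper open.
Joint ranges: [-2.96, 2.96], [-0.89, 2.26], [0.02, 2.5], [-1.34, 4.48], [0, 2.73], [-2.66, 2.66]. Speed limits (rad/s): [2.39, 2.39, 2.79, 3.14, 3.14, 3.14].

## Interface

Orientations are given as a rotation vector (axis times angle).
In Python, from plant import monitor, eyes, ticket gives the robot as it stands.
- The arm moves only by the tool arm_command, never from a script. Its argument "deltas" is a list that holds one entry, the list of rows, each a list of 6 numbers: the shift along the world's x, y, z in cm, then the turn, a rotation vector about the world's x, y, z in degrees. In form: [[[tx, ty, tz, rx, ry, rz], ...]]. A call has 1 to 12 rows; each row shifts and turns the commanded pose from where the row before left it; what a row does not reach is not made up. A row lasts 1/12 s, in which the tool goes at most 41.7 mm and 7.16 degrees, less where a joint would pass 70% of its speed; a pose out of reach is approached as far as the arm can. A call is refused whole if a number of a shift passes 4.17 or a number of a turn 7.16, either way. A call with a gripper value outside its range is refused whole. "gripper" is the opening, from -1 (shut) to 1 (fully open), set as the call begins (left out, the last holds). The fingers move at their own pace and stop on an object; "squeeze" is the grip in N (left out, the last holds). Time passes only in rows, so rows that do not move let the fingers close. It gives the time, the measured TCP pose, the force, the opening and the grip force at its end, in the units of the state.
- monitor.read_state(): the state, without advancing time (a new reading comes with each control period).
- eyes.read_camera(name): name is "scene" or "top" or "wrist"; returns the picture (384x512x3 uint8, blue, green, red); there is no depth.
- eyes.camera_model(name): a dict with "fx", "fy", "cx", "cy" (pixels), "rvec" (rotation vector, rad) and "tvec" (3), from world to camera coordinates, as OpenCV has them. Camera axes: x right, y down, z forward; pixel columns grow to the right and rows downward; lengths in m; the calibration is good to about 2 mm. A picture is of the moment at which its call begins: read the wrist's pose just before it. camera_model takes no time and is no camera call; for the wrist camera it gives the pose at the moment of the call.
- ticket.close_job(): hands the job in; it is judged then, once.
The state is a dict: "t": time; "q": joint angles; "dq": joint speeds; "joint_torque": joint torques, N m; "tool_pos": TCP position; "orientation": TCP orientation; "force": force on the tool from outside, world axes, zero at the start; "wrist_torque": the same for the moment, N m; "opening": finger opening in m; "gripper_force": force on a finger pad.
Only numpy, scipy, OpenCV 4.12 (cv2) and the standard library are available. Lean on these libraries where they do the work, as an engineer would, in place of code of your own. Each camera call takes 0.05 s, during which the arm holds its last target. There are 200 camera calls.

## Working session

There is one attempt and no reset: what is moved stays moved. The work goes in short steps, Python scripts to look and compute and a tool call to move; the robot and the scene stay as the last step left them, time stands still between calls to the robot, and variables do not carry over. Pictures are saved under pics/ and viewed, at most 10 in all, crops included, and the job is handed in when it is done.

Besides the shell and the picture viewer there is one more tool, called after "Emit:" as name(argument=value, ...), one argument or row to a line, values as JSON. arm_command: Moves the arm, as the interface text tells. Its arguments: {"type":"object","properties":{"deltas":{"type":"array"},"gripper":{"type":"number"},"squeeze":{"type":"number"}},"required":["deltas"]}

```bash
ls; mkdir -p pics; python3 - <<'E'
from plant import monitor, eyes
import cv2
s=monitor.read_state(); print(s)
for n in("scene","top"):
    im=eyes.read_camera(n); cv2.imwrite(f"pics/{n}0.png",im); print(n,eyes.camera_model(n))
E
```

```text
pics
{'t': 0.0, 'q': array([ 1.06261472e+00,  1.31122169e-01,  1.48927822e+00,  7.68481420e-07,
        1.52297570e+00, -8.54073437e-02]), 'dq': array([-3.31954859e-04, -6.45191843e-04, -2.28029360e-04,  6.25325423e-04,
       -9.58389694e-04, -3.69728092e-05]), 'joint_torque': array([ 1.57692673e-03, -5.59833884e+01, -4.91771185e+01,  7.68517004e-02,
        3.54469148e-02, -2.03731556e-04]), 'tool_pos': array([0.24588559, 0.54668985, 0.21761131]), 'orientation': array([-6.59047746e-01, -3.07115154e+00,  2.67814330e-03]), 'force': array([ 0.6049773 ,  0.15033818, -0.23273712]), 'wrist_torque': array([ 0.01157085,  0.01822564, -0.00981367]), 'gripper_force': 0.0, 'opening': 0.09271785552172919}
scene {'fx': 419.5957330571802, 'fy': 419.5957330571802, 'cx': 256.28853894456614, 'cy': 198.85412886993146, 'rvec': array([ 1.43029946,  2.1113836 , -0.91503911]), 'tvec': array([ 0.22578151, -0.26584937,  2.33972255])}
top {'fx': 349.0696853836002, 'fy': 349.0696853836002, 'cx': 261.79579628576425, 'cy': 186.60768802053278, 'rvec': array([ 2.16748588, -2.14631395,  0.16754432]), 'tvec': array([-0.01777615,  0.53616527,  1.28308259])}
```

View pics/top0.png

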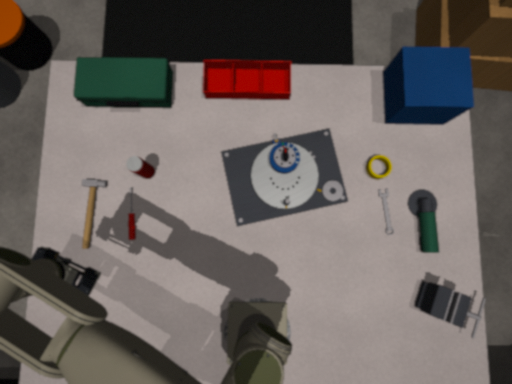

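View pics/scene0.png

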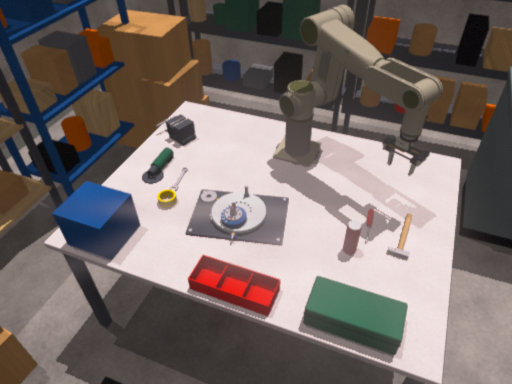

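The top view shows the disc near (285,175), the post near (286,201), the blue head near (285,156), and the yellow mark near (320,190). Next I'll zoom in on these and measure them.

```bash
cat > h.py <<'E'
import cv2, numpy as np
from plant import monitor, eyes
def ray(n,uv,z,m=None):
    m=m or eyes.camera_model(n); R=cv2.Rodrigues(m["rvec"])[0]; c=-R.T@m["tvec"]
    d=R.T@np.array([(uv[0]-m["cx"])/m["fx"],(uv[1]-m["cy"])/m["fy"],1]); return c+d*(z-c[2])/d[2]
def proj(n,p,m=None):
    m=m or eyes.camera_model(n); K=np.array([[m["fx"],0,m["cx"]],[0,m["fy"],m["cy"]],[0,0,1]])
    return cv2.projectPoints(np.float64(p).reshape(-1,3),m["rvec"],m["tvec"],K,None)[0].reshape(-1,2)
def blobs(im,lo,hi,amin=3):
    n,l,s,c=cv2.connectedComponentsWithStats(cv2.inRange(cv2.cvtColor(im,cv2.COLOR_BGR2HSV),lo,hi))
    return [(c[i].round(1),s[i,4]) for i in range(1,n) if s[i,4]>=amin]
E
python3 - <<'E'
from h import *
im=cv2.imread("pics/top0.png")
cv2.imwrite("pics/crop.png",cv2.resize(im[120:230,215:355],None,fx=5,fy=5,interpolation=cv2.INTER_CUBIC))
hsv=cv2.cvtColor(im,cv2.COLOR_BGR2HSV)
sub=np.zeros_like(im); sub[120:230,215:355]=im[120:230,215:355]
print("yellow",[(c,a,ray("top",c,.02).round(4)) for c,a in blobs(sub,(18,90,90),(35,255,255),2)])
print("blue",blobs(sub,(100,100,50),(125,255,255)))
m=cv2.inRange(cv2.cvtColor(sub,cv2.COLOR_BGR2HSV),(0,0,170),(180,60,255))
m[:,:245]=0;m[:,325:]=0
E
```

```text
yellow [(array([276. , 140.5]), np.int32(6), array([ 0.7213, -0.0667,  0.02  ])), (array([319.1, 189.9]), np.int32(12), array([ 0.5284, -0.2329,  0.02  ])), (array([286. , 206.5]), np.int32(2), array([ 0.4633, -0.1056,  0.02  ]))]
blue [(array([279.7, 161.7]), np.int32(206)), (array([285., 143.]), np.int32(9)), (array([290.5, 145.5]), np.int32(4)), (array([294.6, 148.8]), np.int32(5)), (array([296.8, 153.6]), np.int32(5)), (array([297.1, 159.1]), np.int32(8))]
```

View pics/crop.png

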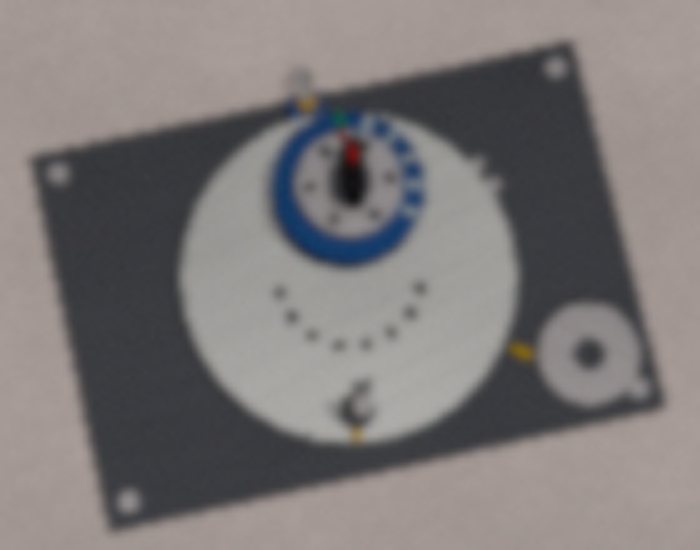

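The crop shows the disc centre near (350,275), the post near (357,405) with its yellow stripe at (357,434), and the yellow mark at (521,351). The spare flange is at (590,353). The knob is at (350,178) with its red stripe pointing at the green tick, which is home.

```bash
python3 - <<'E'
from h import *
im=cv2.imread("pics/top0.png").astype(int)
g=cv2.cvtColor(im.astype(np.uint8),cv2.COLOR_BGR2GRAY)
m=((g>120)*255).astype(np.uint8); k=np.zeros_like(m); cv2.circle(k,(285,175),40,255,-1); m&=k
n,l,s,c=cv2.connectedComponentsWithStats(m); i=1+s[1:,4].argmax()
ct=max(cv2.findContours(((l==i)*255).astype(np.uint8),0,1)[0],key=cv2.contourArea)[:,0]
P=np.array([ray("top",p,.04)[:2] for p in ct])
# robust circle fit with radius .128
from scipy.optimize import least_squares
f=least_squares(lambda c:np.hypot(*(P-c).T)-.128,P.mean(0),loss="soft_l1",f_scale=.001)
C=f.x; print("axis",C,np.median(abs(f.fun)),len(P))
mk=ray("top",(319.1,189.9),.012)[:2]; st=ray("top",(286,206.5),.04)[:2]
a=lambda v:np.arctan2(v[1],v[0])
print("mark",mk,"r",np.hypot(*(mk-C)),"stripe",st,np.hypot(*(st-C)))
print("ang stripe",a(st-C),"mark",a(mk-C),"delta",a(mk-C)-a(st-C))
e=(st-C)/np.hypot(*(st-C)); print("post",C+.105*e,"knob",C-.062*e)
post=C+.105*e
print("post top px",proj("top",[*post,.102]),"knobtop px",proj("top",[*(C-.062*e),.128]), proj("top",[*C,.04]))
print(eyes.camera_model("wrist"))
E
```

```text
axis [ 0.57960658 -0.0989244 ] 0.0048084701776365535 238
mark [ 0.529464   -0.23435703] r 0.14441701515056588 stripe [ 0.46163323 -0.10389614] 0.11807805704966089
ang stripe -3.099474698779979 mark -1.9253873143348177 delta 1.1740873844451614
post [ 0.47469969 -0.10334548] knob [ 0.64155159 -0.09631386]
post top px [[287.32464064 201.43600319]] knobtop px [[285.93906288 154.17312364]] [[284.66226781 175.46855386]]
{'fx': 326.4935294514517, 'fy': 326.4935294514517, 'cx': 253.78015934556606, 'cy': 196.31465799508686, 'rvec': array([-2.43136991, -1.57303099, -0.2185223 ]), 'tvec': array([-0.59980268, -0.03326481,  0.39319892])}
```

Turntable is at about 0.23 rad, so the swing is about 1.17 rad. I'll move above the post with the closing line along the tangent.

Emit:
arm_command(
  deltas=[
    [[1.0, -2.9, 0, 0, 0, -7], [1.0, -2.9, 0, 0, 0, -7], [1.0, -2.9, 0, 0, 0, -7], [1.0, -2.9, 0, 0, 0, -7], [1.0, -2.9, 0, 0, 0, -7], [1.0, -2.9, 0, 0, 0, -7], [1.0, -2.9, 0, 0, 0, -7], [1.0, -2.9, 0, 0, 0, -7], [1.0, -2.9, 0, 0, 0, -7], [1.0, -2.9, 0, 0, 0, -7], [1.0, -2.9, 0, 0, 0, -7], [1.0, -2.9, 0, 0, 0, -7]],
  ],
  gripper=1,
)

```text
t: 1.1
tool_pos: [0.3661, 0.1977, 0.2183]
orientation: [-2.55, -1.834, 0.0]
force: [0.9, -0.1, 0.3]
opening: 0.0929
gripper_force: 0.0
```

Emit:
arm_command(
  deltas=[
    [[1.0, -2.9, 0, 0, 0, -7], [1.0, -2.9, 0, 0, 0, -7], [1.0, -2.9, 0, 0, 0, -7], [1.0, -2.9, 0, 0, 0, -7], [1.0, -2.9, 0, 0, 0, -7], [1.0, -2.9, 0, 0, 0, -7], [1.0, -2.9, 0, 0, 0, -7], [1.0, -2.9, 0, 0, 0, -7], [1.0, -2.9, 0, 0, 0, -7], [1.0, -2.9, 0, 0, 0, -7], [0, 0, 0, 0, 0, 0], [0, 0, 0, 0, 0, 0]],
  ],
)

```text
t: 2.1
tool_pos: [0.4659, -0.092, 0.218]
orientation: [-3.141, -0.045, 0.002]
force: [0.3, 0.4, 0.9]
opening: 0.0929
gripper_force: 0.0
```

```bash
cat >> h.py <<'E'
def tool():
    s=monitor.read_state(); R=cv2.Rodrigues(s["orientation"])[0]
    print("t",round(s["t"],2),"pos",s["tool_pos"].round(4),"yaw_y",np.degrees(np.arctan2(R[1,1],R[0,1])).round(2),"z",R[:,2].round(3),"q6",s["q"][5].round(3),"F",s["force"].round(1),"op",round(s["opening"],4),"gf",round(s["gripper_force"],1)); return s,R
E
python3 - <<'E'
from h import *
tool(); m=eyes.camera_model("wrist"); im=eyes.read_camera("wrist"); cv2.imwrite("pics/w1.png",im)
R=cv2.Rodrigues(m["rvec"])[0]; print("cam",-R.T@m["tvec"]); print(proj("wrist",[[.4747,-.1033,.102],[.5796,-.0989,.04],[.6416,-.0963,.128]],m))
im=eyes.read_camera("top");cv2.imwrite("pics/top1.png",im)
E
```

```text
t 2.1 pos [ 0.4659 -0.092   0.218 ] yaw_y -88.35 z [-0.001  0.001 -1.   ] q6 1.239 F [0.3 0.4 0.9] op 0.0929 gf 0.0
cam [ 0.5440452  -0.08877819  0.38522866]
[[267.57519685 182.49945414]
 [264.8286721   63.84545214]
 [268.83127457 -49.47571363]]
```

View pics/w1.png

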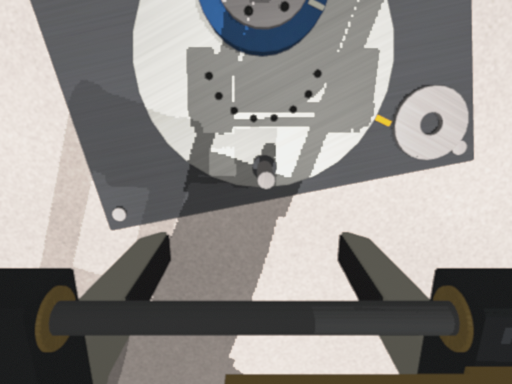

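The wrist view shows the post top at (266,180), the yellow mark at (384,120), and the disc spanning columns 133 to 393. All of this agrees with the earlier estimate, so I'll refine it.

```bash
python3 - <<'E'
from h import *
m=eyes.camera_model("wrist"); im=cv2.imread("pics/w1.png")
p=ray("wrist",(266,180.5),.102,m)[:2]
print("post",p)
yb=[(c,a) for c,a in blobs(im,(18,120,120),(32,255,255),15) if c[1]<200]; print(yb)
mk=ray("wrist",yb[0][0],.012,m)[:2]
# disc edge: scan from the mask boundary left/right
g=cv2.cvtColor(im,cv2.COLOR_BGR2GRAY)
E_=[]
for r in range(5,150,5):
    row=g[r].astype(int)
    d=np.abs(row[4:]-row[:-4])
    for lo,hi,s in((128,160,1),(365,400,-1)):
        seg=(row[4:]-row[:-4])[lo:hi]*s; j=seg.argmax()
        if seg[j]>45: E_.append(ray("wrist",(lo+j+2,r),.04,m)[:2])
E_=np.array(E_)
from scipy.optimize import least_squares
f=least_squares(lambda c:np.hypot(*(E_-c).T)-.128,[.58,-.099],loss="soft_l1",f_scale=.0005); C=f.x
print("axis",C,len(E_),np.median(abs(f.fun)),"r post",np.hypot(*(p-C)))
a=lambda v:np.arctan2(v[1],v[0]); print("mark",mk,np.degrees([a(p-C),a(mk-C)]),"delta",a(mk-C)-a(p-C))
E
```

```text
post [ 0.47638297 -0.10010763]
[(array([382.9, 120.3]), np.int32(108))]
axis [ 0.5814942  -0.09481555] 53 0.0005270702706747787 r post 0.10524436304469088
mark [ 0.52810843 -0.2317587 ] [-177.11773659 -111.29777259] delta 1.1487750854065872
```

Emit:
arm_command(
  deltas=[
    [[0.5, -0.4, -2, 0, 0, 0.6], [0.5, -0.4, -2, 0, 0, 0.6], [0, 0, -2, 0, 0, 0], [0, 0, -2, 0, 0, 0], [0, 0, -2, 0, 0, 0], [0, 0, -2, 0, 0, 0], [0, 0, -2, 0, 0, 0], [0, 0, -1.0, 0, 0, 0], [0, 0, 0, 0, 0, 0], [0, 0, 0, 0, 0, 0]],
  ],
)

```text
t: 3.03
tool_pos: [0.4759, -0.098, 0.0687]
orientation: [-3.14, -0.084, 0.001]
force: [-0.1, -0.1, 1.0]
opening: 0.0932
gripper_force: 0.0
```

```bash
python3 - <<'E'
from h import *
tool()
E
```

```text
t 3.03 pos [ 0.4759 -0.098   0.0687] yaw_y -86.94 z [-0.001  0.    -1.   ] q6 1.208 F [-0.1 -0.1  1. ] op 0.0932 gf 0.0
```

Emit:
arm_command(
  deltas=[
    [[0, -0.2, -0.1, 0, 0, 0], [0, 0, 0, 0, 0, 0], [0, 0, 0, 0, 0, 0], [0, 0, 0, 0, 0, 0], [0, 0, 0, 0, 0, 0], [0, 0, 0, 0, 0, 0], [0, 0, 0, 0, 0, 0], [0, 0, 0, 0, 0, 0], [0, 0, 0, 0, 0, 0], [0, 0, 0, 0, 0, 0]],
  ],
  gripper=-1,
  squeeze=25,
)

```text
t: 3.87
tool_pos: [0.4761, -0.1008, 0.0676]
orientation: [-3.141, -0.082, 0.0]
force: [-0.4, -0.2, -0.1]
opening: 0.0308
gripper_force: 0.0
```

```bash
python3 - <<'E'
from h import *
s,_=tool()
C=np.array([.5815,-.0948]); P=s["tool_pos"][:2]
print(np.hypot(*(P-C)), np.degrees(np.arctan2(*(P-C)[::-1])))
pr=P
for k in range(1,25):
    a=np.radians(2.75*k); R=np.array([[np.cos(a),-np.sin(a)],[np.sin(a),np.cos(a)]]); n=C+R@(P-C); print(k,((n-pr)*100).round(2)); pr=n
E
```

```text
t 3.87 pos [ 0.4761 -0.1008  0.0676] yaw_y -87.03 z [-0.  0. -1.] q6 1.205 F [-0.4 -0.2 -0.1] op 0.0308 gf 0.0
0.10552484658525692 -176.72867841277636
1 [ 0.04 -0.5 ]
2 [ 0.07 -0.5 ]
3 [ 0.09 -0.5 ]
4 [ 0.11 -0.49]
5 [ 0.14 -0.49]
6 [ 0.16 -0.48]
7 [ 0.18 -0.47]
8 [ 0.21 -0.46]
9 [ 0.23 -0.45]
10 [ 0.25 -0.44]
11 [ 0.27 -0.43]
12 [ 0.29 -0.42]
13 [ 0.31 -0.4 ]
14 [ 0.33 -0.39]
15 [ 0.35 -0.37]
16 [ 0.36 -0.35]
17 [ 0.38 -0.33]
18 [ 0.4  -0.32]
19 [ 0.41 -0.3 ]
20 [ 0.42 -0.28]
21 [ 0.44 -0.26]
22 [ 0.45 -0.23]
23 [ 0.46 -0.21]
24 [ 0.47 -0.19]
```

Still closing; wait for contact, then swing.

Emit:
arm_command(
  deltas=[
    [[0, 0, 0, 0, 0, 0], [0, 0, 0, 0, 0, 0], [0, 0, 0, 0, 0, 0], [0, 0, 0, 0, 0, 0], [0, 0, 0, 0, 0, 0], [0, 0, 0, 0, 0, 0]],
  ],
)

```text
t: 4.37
tool_pos: [0.4761, -0.101, 0.0676]
orientation: [3.14, 0.081, -0.0]
force: [-1.3, -2.4, 0.2]
opening: 0.0158
gripper_force: 25.0
```

Emit:
arm_command(
  deltas=[
    [[0.04, -0.5, 0, 0, 0, 2.75], [0.07, -0.5, 0, 0, 0, 2.75], [0.09, -0.5, 0, 0, 0, 2.75], [0.11, -0.49, 0, 0, 0, 2.75], [0.14, -0.49, 0, 0, 0, 2.75], [0.16, -0.48, 0, 0, 0, 2.75], [0.18, -0.47, 0, 0, 0, 2.75], [0.21, -0.46, 0, 0, 0, 2.75], [0.23, -0.45, 0, 0, 0, 2.75], [0.25, -0.44, 0, 0, 0, 2.75], [0.27, -0.43, 0, 0, 0, 2.75], [0.29, -0.42, 0, 0, 0, 2.75]],
  ],
)

```text
t: 5.37
tool_pos: [0.4952, -0.1579, 0.0676]
orientation: [-2.987, -0.973, 0.005]
force: [-8.9, -3.5, 5.3]
opening: 0.0155
gripper_force: 25.0
```

```bash
python3 - <<'E'
from h import *
s,_=tool()
C=np.array([.5815,-.0948]); P=s["tool_pos"][:2]
print(np.hypot(*(P-C)), np.degrees(np.arctan2(*(P-C)[::-1])))
E
```

```text
t 5.37 pos [ 0.4952 -0.1579  0.0676] yaw_y -53.9 z [-0.003 -0.001 -1.   ] q6 0.535 F [-8.9 -3.5  5.3] op 0.0155 gf 25.0
0.10694300723028391 -143.8116458402765
```

Emit:
arm_command(
  deltas=[
    [[0.31, -0.4, 0, 0, 0, 2.75], [0.33, -0.39, 0, 0, 0, 2.75], [0.35, -0.37, 0, 0, 0, 2.75], [0.36, -0.35, 0, 0, 0, 2.75], [0.38, -0.33, 0, 0, 0, 2.75], [0.4, -0.32, 0, 0, 0, 2.75], [0.41, -0.3, 0, 0, 0, 2.75], [0.42, -0.28, 0, 0, 0, 2.75], [0.44, -0.26, 0, 0, 0, 2.75], [0.45, -0.23, 0, 0, 0, 2.75], [0.46, -0.21, 0, 0, 0, 2.75], [0.47, -0.19, 0, 0, 0, 2.75]],
  ],
)

```text
t: 6.37
tool_pos: [0.5435, -0.1958, 0.0676]
orientation: [2.587, 1.78, -0.005]
force: [-14.9, -7.3, 8.4]
opening: 0.0157
gripper_force: 25.0
```

Emit:
arm_command(
  deltas=[
    [[0, 0, 0, 0, 0, 0], [0, 0, 0, 0, 0, 0], [0, 0, 0, 0, 0, 0], [0, 0, 0, 0, 0, 0]],
  ],
)

```text
t: 6.7
tool_pos: [0.5429, -0.1956, 0.0676]
orientation: [2.589, 1.777, -0.006]
force: [-8.1, -9.4, 3.8]
opening: 0.0153
gripper_force: 25.0
```

```bash
python3 - <<'E'
from h import *
s,_=tool()
C=np.array([.5815,-.0948]); P=s["tool_pos"][:2]
print(np.hypot(*(P-C)), np.degrees(np.arctan2(*(P-C)[::-1])))
m=eyes.camera_model("wrist"); im=eyes.read_camera("wrist"); cv2.imwrite("pics/w2.png",im)
E
```

```text
t 6.7 pos [ 0.5429 -0.1956  0.0676] yaw_y -21.07 z [-0.003 -0.003 -1.   ] q6 -0.063 F [-8.1 -9.4  3.8] op 0.0153 gf 25.0
0.10790680172989085 -110.94295065330839
```

View pics/w2.png

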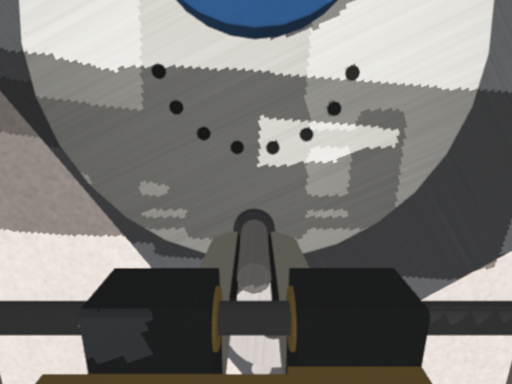

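The wrist view shows the post gripped at (255,240). I'll release it so the table centres itself, then lift and check the stripe against the mark.

Emit:
arm_command(
  deltas=[
    [[0, 0, 0, 0, 0, 0], [0, 0, 0, 0, 0, 0], [0, 0, 0, 0, 0, 0], [0, 0, 0, 0, 0, 0], [0, 0, 0, 0, 0, 0], [0, 0, 0, 0, 0, 0], [0, 0, 2, 0, 0, 0], [0, 0, 3, 0, 0, 0], [0, 0, 3, 0, 0, 0], [0, 0, 3, 0, 0, 0], [0, 0, 3, 0, 0, 0], [0, 0, 3, 0, 0, 0]],
  ],
  gripper=0.2,
)

```text
t: 7.75
tool_pos: [0.5442, -0.1932, 0.2391]
orientation: [-2.589, -1.779, -0.0]
force: [0.9, -0.5, -0.8]
opening: 0.0559
gripper_force: 0.0
```

Emit:
arm_command(
  deltas=[
    [[0, 0, 0, 0, 0, 0], [0, 0, 0, 0, 0, 0]],
  ],
)

```text
t: 7.92
tool_pos: [0.5458, -0.1939, 0.2405]
orientation: [2.586, 1.777, 0.004]
force: [-0.5, 1.1, -0.5]
opening: 0.0559
gripper_force: 0.0
```

```bash
python3 - <<'E'
from h import *
s,_=tool(); m=eyes.camera_model("wrist"); im=eyes.read_camera("wrist"); cv2.imwrite("pics/w3.png",im)
cv2.imwrite("pics/top3.png",eyes.read_camera("top"))
a=lambda v:np.degrees(np.arctan2(v[1],v[0])); C=np.array([.5815,-.0948])
for c,n in blobs(im,(18,120,120),(32,255,255),10):
    p=ray("wrist",c,.012,m)[:2]; q=ray("wrist",c,.04,m)[:2]; print(c,n,p,a(p-C),np.hypot(*(p-C)),"|",a(q-C),np.hypot(*(q-C)))
E
```

```text
t 7.92 pos [ 0.5458 -0.1939  0.2405] yaw_y -21.01 z [ 0.005 -0.002 -1.   ] q6 -0.063 F [-0.5  1.1 -0.5] op 0.0559 gf 0.0
[3.656e+02 3.000e-01] 17 [ 0.72506751 -0.06674794] 11.05588899045448 0.14628242569414834 | 10.349612720245327 0.1350389073597507
[250.3 201.5] 79 [ 0.52737575 -0.23340278] -111.33059775365977 0.14879572125107024 | -111.27923746956495 0.1401627324491954
[122.4 324.4] 60 [ 0.29159997 -0.33846239] -139.95278422905264 0.3786996044043396 | -139.78805717566135 0.3535152821554166
[124.6 346.5] 17 [ 0.27707473 -0.37336373] -137.5399899398421 0.41264088253166176 | -137.3989288315778 0.38509692357036585
```

View pics/w3.png

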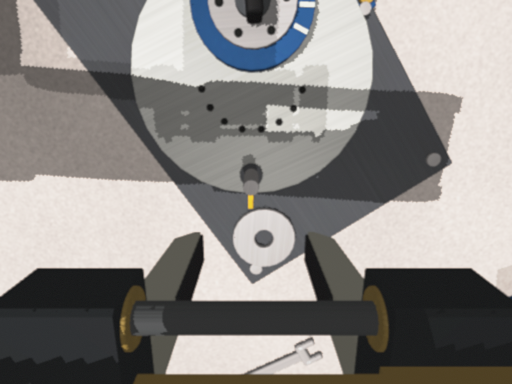

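The stripe at (250,201) lines up with the mark and post, so the table is in the detent. Next I'll put the camera over the knob.

Emit:
arm_command(
  deltas=[
    [[0.8, 2.1, 0, 0, 0, 0], [0.8, 2.1, 0, 0, 0, 0], [0.8, 2.1, 0, 0, 0, 0], [0.8, 2.1, 0, 0, 0, 0], [0, 0, 0, 0, 0, 0], [0, 0, 0, 0, 0, 0], [0, 0, 0, 0, 0, 0]],
  ],
)

```text
t: 8.6
tool_pos: [0.5756, -0.1095, 0.2361]
orientation: [-2.588, -1.779, 0.003]
force: [-0.7, -0.1, -0.1]
opening: 0.056
gripper_force: 0.0
```

```bash
python3 - <<'E'
from h import *
s,_=tool(); m=eyes.camera_model("wrist"); im=eyes.read_camera("wrist"); cv2.imwrite("pics/w4.png",im)
P=ray("wrist",(251,186),.102,m)
a=lambda v:np.degrees(np.arctan2(v[1],v[0]))
print("expected knob px",proj("wrist",[[.604,-.037,.128],[.604,-.037,.079]],m))
hsv=cv2.cvtColor(im,cv2.COLOR_BGR2HSV)
for nm,lo,hi in(("red",(0,130,70),(8,255,255)),("red2",(172,130,70),(180,255,255)),("green",(45,80,50),(85,255,255)),("blue",(100,100,50),(125,255,255))):
    for c,n in blobs(im,lo,hi,12): print(nm,c,n,ray("wrist",c,.128,m)[:2].round(4),ray("wrist",c,.079,m)[:2].round(4),ray("wrist",c,.07,m)[:2].round(4))
E
```

```text
t 8.6 pos [ 0.5756 -0.1095  0.2361] yaw_y -21.0 z [-0.002  0.    -1.   ] q6 0.091 F [-0.7 -0.1 -0.1] op 0.056 gf 0.0
expected knob px [[254.57342063 102.10252585]
 [254.59568028 101.96001724]]
red [509.1  14.8] 161 [ 0.806  -0.0467] [ 0.8418 -0.0486] [ 0.8484 -0.0489]
red [255.1  81.5] 229 [ 0.61   -0.0224] [ 0.611  -0.0199] [ 0.6112 -0.0195]
green [252.5  48.4] 74 [0.6168 0.001 ] [0.619  0.0076] [0.6194 0.0088]
blue [242.1 102.7] 3684 [ 0.5944 -0.0338] [ 0.5926 -0.0334] [ 0.5923 -0.0333]
blue [299.3  73.2] 263 [ 0.6449 -0.0292] [ 0.6521 -0.0279] [ 0.6534 -0.0276]
blue [359.5  76.2] 37 [ 0.6887 -0.0484] [ 0.7037 -0.0505] [ 0.7065 -0.0509]
blue [306.7  94.4] 255 [ 0.6453 -0.0465] [ 0.6526 -0.0483] [ 0.6539 -0.0486]
blue [304.6 116.1] 229 [ 0.6383 -0.062 ] [ 0.6444 -0.0665] [ 0.6455 -0.0674]
```

View pics/w4.png

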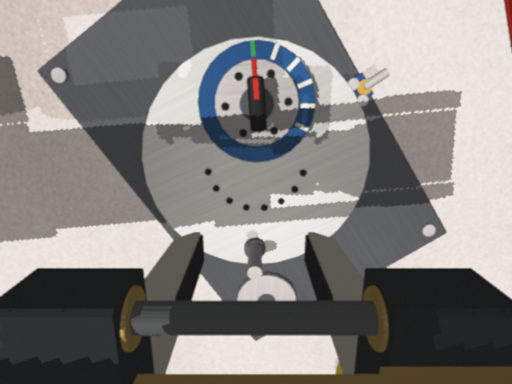

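The wrist view shows the knob bar running from (255,77) to (259,130), with its pointer at the green tick (home) at (252,48). I'll measure its axis.

```bash
python3 - <<'E'
from h import *
m=eyes.camera_model("wrist"); im=cv2.imread("pics/w4.png"); hsv=cv2.cvtColor(im,cv2.COLOR_BGR2HSV)
k=cv2.inRange(hsv,(0,0,0),(180,255,55))|cv2.inRange(hsv,(0,130,70),(8,255,255))
c=np.zeros_like(k); cv2.rectangle(c,(243,74),(271,135),255,-1); k&=c
n,l,s,ce=cv2.connectedComponentsWithStats(k); i=1+s[1:,4].argmax(); print(s[i],ce[i])
pts=np.argwhere(l==i)[:,::-1].astype(float)
W=np.array([ray("wrist",p,.128,m)[:2] for p in pts]); r=cv2.minAreaRect(np.float32(W*1000)); print(r)
u,sv,v=np.linalg.svd(W-W.mean(0)); print("centroid",W.mean(0),"pca",np.degrees(np.arctan2(v[0][1],v[0][0])))
kx=np.array([.604,-.037]); a=lambda v:np.degrees(np.arctan2(v[1],v[0]))
g=ray("wrist",(252.5,48.4),.07,m)[:2]; print("green dir",a(g-kx))
R=cv2.inRange(hsv,(0,130,70),(8,255,255))[:, :].copy(); R[:, :240]=0;R[:,270:]=0; R[130:]=0
for lo,hi,z in((50,75,.079),(77,105,.128)):
    q=np.argwhere(R[lo:hi]); print(lo,len(q)); w=np.array([ray("wrist",(x,y+lo),z,m)[:2] for y,x in q]); v=np.linalg.svd(w-w.mean(0))[2][0]; print("mean",w.mean(0),"dir from axis",a(w.mean(0)-kx),"pca",a(v))
P=ray("wrist",(254.5,272.5),.102,m)[:2]; print("post",P,a(P-[.5815,-.0948]),"knobpred",np.array([.5815,-.0948])-(P-[.5815,-.0948])*62/105)
# blue ring outer circle
b=cv2.inRange(hsv,(100,100,50),(125,255,255)); b[:, 330:]=0; ct=np.argwhere(b)[:,::-1].astype(np.float32)
h=cv2.convexHull(ct.astype(np.int32))[:,0]; cc,rr=cv2.minEnclosingCircle(h.astype(np.float32)); print("blue circ",cc,rr,ray("wrist",cc,.07,m)[:2])
E
```

```text
[245  74  27  57 997] [258.28585757 103.91675025]
((607.1448974609375, -39.49517059326172), (43.86916732788086, 20.791257858276367), 63.48625946044922)
centroid [ 0.6064556  -0.03998689] pca -108.46356106996657
green dir 70.90501422617356
50 66
mean [ 0.61472296 -0.00812857] dir from axis 69.62481795839889 pca -104.60427189913219
77 155
mean [ 0.60884628 -0.02764639] dir from axis 62.61049919085005 pca -105.97548430151701
post [ 0.54348954 -0.19536094] -110.70580565327977 knobpred [ 0.60394427 -0.03542116]
blue circ (256.2862854003906, 100.56851196289062) 60.1527099609375 [ 0.60623293 -0.03684873]
```

Emit:
arm_command(
  deltas=[
    [[0.75, 1.8, 0, 0, 0, 1], [0.75, 1.8, 0, 0, 0, 1], [0.75, 1.8, 0, 0, 0, 1], [0.75, 1.8, 0, 0, 0, 1], [0, 0, 0, 0, 0, 0], [0, 0, -1.8, 0, 0, 0], [0, 0, -1.8, 0, 0, 0], [0, 0, -1.8, 0, 0, 0], [0, 0, 0, 0, 0, 0], [0, 0, 0, 0, 0, 0]],
  ],
)

```text
t: 9.48
tool_pos: [0.6051, -0.0384, 0.1824]
orientation: [-2.525, -1.865, 0.004]
force: [-0.4, -0.1, 0.1]
opening: 0.0557
gripper_force: 0.0
```

```bash
python3 - <<'E'
from h import *
s,_=tool(); m=eyes.camera_model("wrist"); im=eyes.read_camera("wrist"); cv2.imwrite("pics/w5.png",im)
R=cv2.Rodrigues(m["rvec"])[0]; print("cam",-R.T@m["tvec"]); print(proj("wrist",[[.6055,-.037,.128],list(s["tool_pos"])],m))
E
```

```text
t 9.48 pos [ 0.6051 -0.0384  0.1824] yaw_y -17.11 z [-0.003  0.    -1.   ] q6 0.151 F [-0.4 -0.1  0.1] op 0.0557 gf 0.0
cam [0.62902642 0.03645285 0.34966783]
[[253.62395259 213.03216074]
 [253.29848688 247.53266858]]
```

View pics/w5.png

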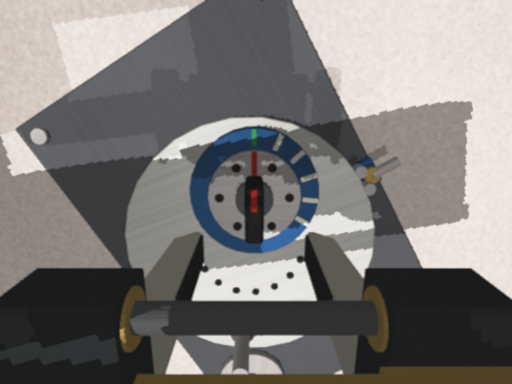

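The bar stands upright in the image at column 254, centred between the fingers, with its pointer on the green tick. I'll descend and grip.

Emit:
arm_command(
  deltas=[
    [[0.05, 0.1, -1.8, 0, 0, 0], [0, 0, -1.8, 0, 0, 0], [0, 0, -1.8, 0, 0, 0], [0, 0, -1.8, 0, 0, 0], [0, 0, -1.5, 0, 0, 0], [0, 0, -0.3, 0, 0, 0], [0, 0, 0, 0, 0, 0], [0, 0, 0, 0, 0, 0]],
  ],
)

```text
t: 10.2
tool_pos: [0.6079, -0.0368, 0.0954]
orientation: [2.525, 1.867, 0.002]
force: [0.2, -0.2, -0.6]
opening: 0.0562
gripper_force: 0.0
```

Emit:
arm_command(
  deltas=[
    [[0, 0, 0, 0, 0, 0], [0, 0, 0, 0, 0, 0], [0, 0, 0, 0, 0, 0], [0, 0, 0, 0, 0, 0], [0, 0, 0, 0, 0, 0], [0, 0, 0, 0, 0, 0], [0, 0, 0, 0, 0, 0], [0, 0, 0, 0, 0, 0], [0, 0, 0, 0, 0, 0], [0, 0, 0, 0, 0, 0]],
  ],
  gripper=-1,
  squeeze=30,
)

```text
t: 11.03
tool_pos: [0.6058, -0.036, 0.0936]
orientation: [-2.524, -1.867, 0.002]
force: [-5.5, 1.3, 5.1]
opening: 0.0135
gripper_force: 30.0
```

```bash
python3 - <<'E'
from h import *
s,_=tool(); print(s["wrist_torque"])
E
```

```text
t 11.03 pos [ 0.6058 -0.036   0.0936] yaw_y -17.01 z [-0.002  0.001 -1.   ] q6 0.153 F [-5.5  1.3  5.1] op 0.0135 gf 30.0
[0.21913576 0.94582639 0.01009003]
```

Emit:
arm_command(
  deltas=[
    [[-0.05, 0, 0, 0, 0, 0], [0, 0, 0, 0, 0, 0], [0, 0, 0, 0, 0, -3], [0, 0, 0, 0, 0, -3], [0, 0, 0, 0, 0, -3], [0, 0, 0, 0, 0, -3], [0, 0, 0, 0, 0, -3], [0, 0, 0, 0, 0, -3], [0, 0, 0, 0, 0, -3], [0, 0, 0, 0, 0, -3], [0, 0, 0, 0, 0, 0], [0, 0, 0, 0, 0, 0]],
  ],
)

```text
t: 12.03
tool_pos: [0.6071, -0.0367, 0.0936]
orientation: [2.857, 1.304, 0.002]
force: [6.0, -1.7, -3.1]
opening: 0.0135
gripper_force: 30.0
```

```bash
python3 - <<'E'
from h import *
s,_=tool(); print(s["wrist_torque"])
im=eyes.read_camera("wrist"); cv2.imwrite("pics/w6.png",im)
E
```

```text
t 12.03 pos [ 0.6071 -0.0367  0.0936] yaw_y -40.94 z [ 0.002 -0.    -1.   ] q6 0.57 F [ 6.  -1.7 -3.1] op 0.0135 gf 30.0
[-0.20604292 -0.6213999   0.01648123]
```

View pics/w6.png

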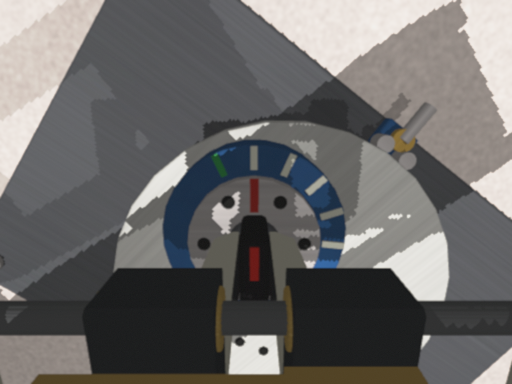

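The pointer at (254,195) is on the first white tick at (254,157), and the knob turns with the tool. Two more stops is 48 degrees.

Emit:
arm_command(
  deltas=[
    [[0, 0, 0, 0, 0, -3], [0, 0, 0, 0, 0, -3], [0, 0, 0, 0, 0, -3], [0, 0, 0, 0, 0, -3], [0, 0, 0, 0, 0, -3], [0, 0, 0, 0, 0, -3], [0, 0, 0, 0, 0, -3], [0, 0, 0, 0, 0, -3], [0, 0, 0, 0, 0, -3], [0, 0, 0, 0, 0, -3], [0, 0, 0, 0, 0, -3], [0, 0, 0, 0, 0, -3]],
  ],
)

```text
t: 13.08
tool_pos: [0.6082, -0.0387, 0.0937]
orientation: [3.118, 0.353, 0.006]
force: [12.6, -10.1, -9.2]
opening: 0.014
gripper_force: 30.0
```

Emit:
arm_command(
  deltas=[
    [[0, 0, 0, 0, 0, -3], [0, 0, 0, 0, 0, -3], [0, 0, 0, 0, 0, -3], [0, 0, 0, 0, 0, -3], [0, 0, 0, 0, 0, 0], [0, 0, 0, 0, 0, 0], [0, 0, 0, 0, 0, 0], [0, 0, 0, 0, 0, 0]],
  ],
)

```text
t: 13.75
tool_pos: [0.6079, -0.0394, 0.0937]
orientation: [3.138, 0.028, 0.005]
force: [10.9, -12.2, -7.6]
opening: 0.0139
gripper_force: 30.0
```

```bash
python3 - <<'E'
from h import *
s,_=tool(); print(s["wrist_torque"])
m=eyes.camera_model("wrist"); im=eyes.read_camera("wrist"); t=eyes.read_camera("top")
print([(c,n,ray("top",c,.02).round(4)) for c,n in blobs(t,(18,90,90),(35,255,255),2) if 240<c[0]<335 and 130<c[1]<225])
v=np.hstack([im[:, 60:460],cv2.resize(t[130:226,235:335],(400,384),interpolation=cv2.INTER_CUBIC)]); cv2.imwrite("pics/fin.png",v)
E
```

```text
t 13.75 pos [ 0.6079 -0.0394  0.0937] yaw_y -88.98 z [ 0.003 -0.004 -1.   ] q6 1.407 F [ 10.9 -12.2  -7.6] op 0.0139 gf 30.0
[-1.5373382  -1.25755006  0.12120116]
[(array([319.1, 189.9]), np.int32(12), array([ 0.5284, -0.2329,  0.02  ]))]
```

View pics/fin.png

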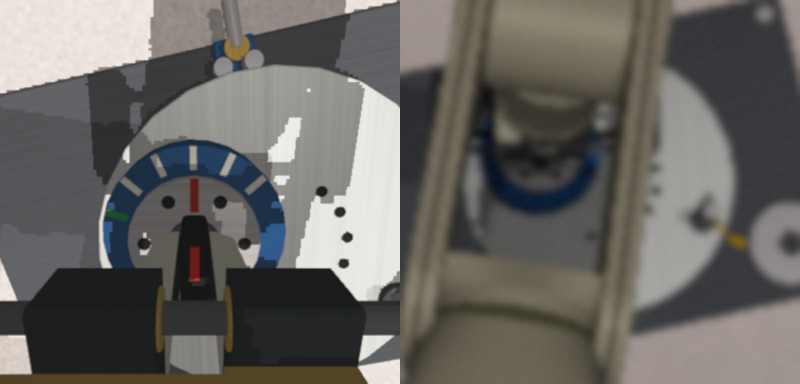

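The pointer is on the third white tick, and the stripe and post line up with the yellow mark. There is still some sideways load on the knob, so I'll ease it off to let the table centre.

Emit:
arm_command(
  deltas=[
    [[0.04, -0.04, -0.02, 0, 0, 0], [0, 0, 0, 0, 0, 0], [0, 0, 0, 0, 0, 0], [0, 0, 0, 0, 0, 0]],
  ],
)

```text
t: 14.18
tool_pos: [0.6079, -0.0394, 0.0937]
orientation: [3.138, 0.028, 0.004]
force: [6.1, -11.3, -3.2]
opening: 0.0139
gripper_force: 30.0
```

```bash
python3 - <<'E'
from h import *
s,_=tool(); print(s["wrist_torque"])
E
```

```text
t 14.18 pos [ 0.6079 -0.0394  0.0937] yaw_y -88.97 z [ 0.003 -0.003 -1.   ] q6 1.407 F [  6.1 -11.3  -3.2] op 0.0139 gf 30.0
[-1.31315652 -0.75630069  0.03558093]
```

Emit:
arm_command(
  deltas=[
    [[0.05, -0.1, 0, 0, 0, 0], [0, 0, 0, 0, 0, 0], [0, 0, 0, 0, 0, 0], [0, 0, 0, 0, 0, 0]],
  ],
)

```text
t: 14.52
tool_pos: [0.6084, -0.0396, 0.0937]
orientation: [3.139, 0.029, 0.004]
force: [6.6, -7.4, -4.2]
opening: 0.014
gripper_force: 30.0
```

```bash
python3 - <<'E'
from h import *
s,_=tool(); print(s["wrist_torque"])
m=eyes.camera_model("wrist"); im=eyes.read_camera("wrist"); a=lambda v:np.degrees(np.arctan2(v[1],v[0]))
k=s["tool_pos"][:2]; hsv=cv2.cvtColor(im,cv2.COLOR_BGR2HSV)
for nm,lo,hi,z in(("red",(0,130,70),(8,255,255),.079),("green",(45,80,50),(85,255,255),.07)):
    for c,n in blobs(im,lo,hi,25):
        p=ray("wrist",c,z,m)[:2]; print(nm,c,n,a(p-k),np.hypot(*(p-k)))
# ring tick profile: sample head ring at r=.05
A=np.radians(np.arange(-30,120,.5)); P=np.c_[k[0]+.049*np.cos(A),k[1]+.049*np.sin(A),np.full(len(A),.07)]
uv=proj("wrist",P,m); sat=[int(hsv[int(round(v)),int(round(u)),1]) if 0<=v<384 and 0<=u<512 else -1 for u,v in uv]
w=[round(float(np.degrees(x)),1) for x,sv in zip(A,sat) if 0<=sv<80]; print("white at",w)
E
```

```text
t 14.52 pos [ 0.6084 -0.0396  0.0937] yaw_y -88.95 z [ 0.002 -0.002 -1.   ] q6 1.405 F [ 6.6 -7.4 -4.2] op 0.014 gf 30.0
[-0.90114524 -0.69376132  0.06090037]
red [254. 195.] 231 2.6027029855709083 0.02599861950788298
red [254.1 263.3] 315 179.01684786276982 0.017820018099510126
green [176.7 214.4] 152 78.24765193896724 0.049716593519381715
white at [-26.5, -26.0, -25.5, -25.0, -24.5, -24.0, -23.5, -23.0, -22.5, -22.0, -21.5, -21.0, -20.5, -0.5, 0.0, 0.5, 1.0, 1.5, 2.0, 2.5, 3.0, 3.5, 4.0, 4.5, 25.0, 25.5, 26.0, 26.5, 27.0, 27.5, 28.0, 28.5, 29.0, 29.5, 30.0, 30.5, 31.0, 50.5, 51.0, 51.5, 52.0, 52.5, 53.0, 53.5, 54.0, 54.5, 55.0, 55.5, 56.0, 56.5]
```

Pointer and tick agree to about 0.6 degrees. I'll check the table angle from the tick ring, since the knob is still under side load.

```bash
cat > chk.py <<'E'
from h import *
from scipy.optimize import least_squares
def chk():
    s,_=tool(); m=eyes.camera_model("wrist"); im=eyes.read_camera("wrist"); hsv=cv2.cvtColor(im,cv2.COLOR_BGR2HSV)
    a=lambda v:np.degrees(np.arctan2(v[1],v[0])); k=s["tool_pos"][:2]
    # blue ring outer edge, via hull of the blue mask, upper half
    b=cv2.inRange(hsv,(100,90,40),(125,255,255)); b[:110]=0; b[265:]=0; b[:, :150]=0; b[:,360:]=0
    h=cv2.convexHull(np.argwhere(b)[:,::-1].astype(np.int32))[:,0]; h=h[h[:,1]<230]
    W=np.array([ray("wrist",p,.07,m)[:2] for p in h])
    f=least_squares(lambda c:np.hypot(*(W-c).T)-.058,k,loss="soft_l1",f_scale=.0005); c=f.x
    C=np.array([.5815,-.0948]); print("spindle",c.round(4),"res",np.median(abs(f.fun)).round(5),"r",np.hypot(*(c-C)).round(4),"ang",a(c-C).round(2),"(detent 68.7)")
    g=[x for x,n in blobs(im,(45,80,50),(85,255,255),25)][0]; print("green",a(ray("wrist",g,.07,m)[:2]-c))
    # plate's mark plunger (fixed)
    for y,n in blobs(im,(15,120,100),(32,255,255),15):
        p=ray("wrist",y,.04,m)[:2]; print("yellow",y,n,p.round(4),a(p-C).round(2))
    return im
if __name__=="__main__":
    im=chk(); cv2.imwrite("pics/c.png",im)
E
python3 chk.py
```

```text
t 14.57 pos [ 0.6084 -0.0396  0.0936] yaw_y -88.95 z [ 0.002 -0.002 -1.   ] q6 1.405 F [ 7.  -7.4 -3.9] op 0.0139 gf 30.0
spindle [ 0.606  -0.0389] res 0.00092 r 0.0611 ang 66.36 (detent 68.7)
green 75.29927512027312
yellow [296.9  51.6] 316 [ 0.717  -0.0639] 12.84
```

Emit:
arm_command(
  deltas=[
    [[0.1, -0.12, 0, 0, 0, 0], [0, 0, 0, 0, 0, 0], [0, 0, 0, 0, 0, 0], [0, 0, 0, 0, 0, 0], [0, 0, 0, 0, 0, 0]],
  ],
)

```text
t: 15.03
tool_pos: [0.6085, -0.0397, 0.0936]
orientation: [3.14, 0.027, 0.001]
force: [1.8, -5.7, 0.8]
opening: 0.0141
gripper_force: 30.0
```

```bash
python3 chk.py
```

```text
t 15.03 pos [ 0.6085 -0.0397  0.0936] yaw_y -89.0 z [ 0.001 -0.001 -1.   ] q6 1.405 F [ 1.8 -5.7  0.8] op 0.0141 gf 30.0
spindle [ 0.6063 -0.0388] res 0.00091 r 0.0613 ang 66.16 (detent 68.7)
green 75.40801982342951
yellow [297.   51.6] 317 [ 0.717 -0.064] 12.81
```

Emit:
arm_command(
  deltas=[
    [[0.02, -0.12, 0, 0, 0, 0], [0, 0, 0, 0, 0, 0], [0, 0, 0, 0, 0, 0], [0, 0, 0, 0, 0, 0], [0, 0, 0, 0, 0, 0]],
  ],
)

```text
t: 15.5
tool_pos: [0.6085, -0.0397, 0.0936]
orientation: [-3.141, -0.027, -0.0]
force: [-0.1, 3.1, 3.7]
opening: 0.0139
gripper_force: 30.0
```

```bash
python3 - <<'E'
from chk import *
chk(); 
# post from top camera: brightness-based check of post-to-mark line vs. detent-released frame top3
t=eyes.read_camera("top"); r=cv2.imread("pics/top3.png")
for lab,i in(("now",t),("released",r)):
    h=cv2.cvtColor(i,cv2.COLOR_BGR2HSV)[175:200,300:330].astype(int); w=((h[...,0]>15)&(h[...,0]<36))*np.clip(h[...,1]-50,0,None)
    y,x=np.mgrid[175:200,300:330]; print(lab,w.sum(),(w*x).sum()/w.sum(),(w*y).sum()/w.sum())
print("max diff near post",cv2.absdiff(t,r)[180:195,305:325].max(), cv2.absdiff(t,r)[180:195,305:325].mean())
E
```

```text
t 15.5 pos [ 0.6085 -0.0397  0.0936] yaw_y -89.0 z [ 0.     0.001 -1.   ] q6 1.404 F [-0.1  3.1  3.7] op 0.0139 gf 30.0
spindle [ 0.606  -0.0394] res 0.00099 r 0.0606 ang 66.19 (detent 68.7)
green 75.21612724423336
yellow [297.   51.6] 316 [ 0.7169 -0.064 ] 12.82
now 1904 318.38392857142856 189.45850840336135
released 89 321.2022471910112 182.6067415730337
max diff near post 133 55.81111111111111
```

```bash
python3 - <<'E'
from h import *
C=np.array([.5815,-.0948]); t=eyes.read_camera("top")
th=np.radians(-111.3)
a=lambda v:np.degrees(np.arctan2(v[1],v[0]))
b=cv2.cvtColor(t,cv2.COLOR_BGR2HSV)[180:195,305:325]
ys,xs=np.nonzero((b[...,0]>12)&(b[...,0]<36)&(b[...,1]>60)&(b[...,2]>70))
for x,y in zip(xs+305,ys+180):
    p=ray("top",(x,y),.04)[:2]-C; print(x,y,a(p).round(1),np.hypot(*p).round(3),end=" | ")
g=cv2.cvtColor(t,cv2.COLOR_BGR2GRAY)
for d in(-10,-5,0,5,10):
    q=np.radians(-111.3+d); print("\n",d,[proj("top",[C[0]+.105*np.cos(q),C[1]+.105*np.sin(q),z])[0].round(1) for z in(.042,.102)],end="")
print(); print(g[172:194,300:320])
E
```

```text
313 186 -110.2 0.119 | 314 186 -109.6 0.122 | 315 186 -109.0 0.126 | 314 187 -111.3 0.124 | 315 187 -110.6 0.127 | 316 187 -110.0 0.131 | 316 188 -111.6 0.132 | 317 188 -111.0 0.136 | 318 188 -110.4 0.139 | 319 188 -109.9 0.143 | 316 189 -113.1 0.133 | 317 189 -112.5 0.137 | 318 189 -111.9 0.14 | 319 189 -111.3 0.144 | 320 189 -110.8 0.147 | 321 189 -110.2 0.151 | 316 190 -114.6 0.135 | 317 190 -114.0 0.138 | 318 190 -113.3 0.142 | 319 190 -112.7 0.145 | 320 190 -112.1 0.149 | 321 190 -111.6 0.152 | 317 191 -115.4 0.14 | 318 191 -114.7 0.143 | 319 191 -114.1 0.147 | 320 191 -113.5 0.15 | 321 191 -112.9 0.154 | 320 192 -114.8 0.152 | 
 -10 [array([307.4, 189.4]), array([309.8, 187.2])]
 -5 [array([308.5, 187.3]), array([311., 185.])]
 0 [array([309.5, 185.1]), array([312. , 182.7])]
 5 [array([310.2, 182.9]), array([312.8, 180.4])]
 10 [array([310.8, 180.5]), array([313.4, 178. ])]
[[135 151 157 158 158 158 158 159 160 159 159 158 159 160 160 160 156 141
  110  74]
 [146 155 157 159 159 158 158 160 160 159 158 158 159 160 160 160 158 146
  115  78]
 [153 157 159 159 159 159 158 160 16
[... 964 characters left out ...]
 116  87
   65  58]
 [161 161 161 159 156 151 141 115  82  64  61  65  79 101 121 122 102  75
   63  59]
 [160 160 161 161 160 159 151 132 107  89  82  84 101 120 126 115  91  70
   61  60]
 [160 160 161 162 163 161 158 149 135 124 118 119 131 142 136 112  86  75
   72  70]
 [161 161 162 162 161 161 160 157 154 151 146 146 150 150 134 102  80  82
   87  88]
 [160 161 162 163 162 162 162 160 160 159 159 158 156 146 122  90  72  77
   89  93]
 [161 162 162 163 162 162 162 161 160 163 162 160 154 136 105  76  62  65
   75  84]
 [161 161 164 161 162 163 162 161 161 162 161 158 146 121  88  66  58  59
   63  67]
 [162 162 162 163 163 162 162 161 161 162 161 154 134 103  74  60  58  57
   57  59]]
```

```bash
python3 -c "
from plant import ticket
print(ticket.close_job())"
```

```text
the job is handed in; nothing more can be done
None
```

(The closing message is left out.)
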